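# Put the lids back on the brass clip pots

### The job

Two brass paper-clip pots stand open on the desk, a wide low one and a narrow tall one, and their two knobbed lids lie loose nearby; a third pot is closed already. Put each lid on the pot it belongs to, so that it sits flat in the mouth, and leave both pots standing where they are.

Things in the scene. Friction and masses are not known exactly. Their poses are not given: they have to be found in the camera images.
- wide_mouth (a point): Open brass pot, wide and low, loose on the desk: 100 mm outer diameter, 60 high, mouth 92 mm wide inside, about 0.45 kg, a few paper clips in it. Point: centre of the mouth, level with the rim; z up. Lid seated: its flange lies flat on the rim, its plug in the mouth with 8 mm to spare all round, its point 12.5 mm above this one.
- narrow_mouth (a point): Open brass pot, narrow and tall, loose on the desk: 68 mm outer diameter, 90 high, mouth 60 mm wide inside, about 0.4 kg, a few paper clips in it. Point: centre of the mouth, level with the rim; z up. Lid seated: its flange lies flat on the rim, its plug in the mouth with 8 mm to spare all round, its point 12.5 mm above this one.
- wide_lid_center (a point): Larger brass lid (fits the wide pot), lying knob up, about 0.18 kg. From the bottom up: round plug 76 mm across, 10 high (tapers to 66 at the bottom); round flange 112 mm across, 5 thick; upright round knob 22 mm across, 30 tall; 45 high in all. Point: on its axis, half-way up (22.5 mm above the bottom, 7.5 above the flange's top). z: up along the axis.
- narrow_lid_center (a point): Smaller brass lid (fits the narrow pot), lying knob up, about 0.12 kg. From the bottom up: round plug 44 mm across, 10 high (tapers to 34 at the bottom); round flange 80 mm across, 5 thick; upright round knob 22 mm across, 30 tall; 45 high in all. Point: on its axis, half-way up (22.5 mm above the bottom, 7.5 above the flange's top). z: up along the axis.
Not all that is in view belongs to the job. Leave any black look-alike of the part that bears wide_lid_center alone.

How it is judged:
At the end, for the whole second after the job is handed in: Each lid sits on its own pot: centred on the mouth within 12 mm, its flange on the rim (the lid's point 7 to 18 mm above the mouth), lid and pot upright within 10 degrees and at rest (slower than 0.03 m/s), and each pot's mouth within 40 mm of where it was at the start (horizontal distance between wide_lid_center and wide_mouth below 0.012 m and z of wide_lid_center in the frame of wide_mouth between 0.007 and 0.018 m and angle between each of wide_lid_center, wide_mouth, narrow_lid_center, narrow_mouth's own z axis and vertical below 0.17 rad and distance of each of wide_mouth, narrow_mouth from where it was at the start of the episode below 0.04 m and linear speed of each of wide_lid, wide_pot, narrow_lid, narrow_pot below 0.03 m/s and horizontal distance between narrow_lid_center and narrow_mouth below 0.012 m and z of narrow_lid_center in the frame of narrow_mouth between 0.007 and 0.018 m); the robot touches nothing.
It also fails if it takes over 58 s, if anything falls off the work surface, if the arm or the gripper's body presses on something with over 40 N, if the wrist force passes 120 N, or if a joint passes its speed limit or range.

### The arm

A 6-joint arm with a two-finger parallel gripper is mounted at the origin on the work surface. World frame = base frame: x ahead of the robot, y to its left, z up, the work surface at z = 0. Lengths are in m, angles in rad, forces in N, time in s.
With the tool pointing down it reaches from about 0.35 to 0.775 m from the base axis. Payload 7.3 kg.
Tool frame: the origin (TCP) lies on the centre line of the jaws, within the pads' length; the fingertips stand 11 mm ahead of it and the grasp point (between the pads) lies 8 mm behind it; z points along the fingers, y is the direction in which the jaws open and shut (so a half turn about z gives the same grasp; the last joint's range is limited). The gripper opens to 92 mm and grips with 3 to 60 N. Pads are 19 mm wide; open, the fingers measure 130 mm over their backs; the gripper's body (75 mm by 190 mm) begins 47 mm behind the grasp point.
Start: joints at [1.162, 0.342, 1.524, -0, 1.275, -0.146], TCP at [0.136, 0.507, 0.238] pointing down, gripper open.
Joint ranges: [-2.53, 2.53], [-0.77, 2.02], [0.04, 2.7], [-1, 4.14], [0.28, 2.66], [-3.11, 3.11]. Speed limits (rad/s): [2.57, 2.57, 3.14, 3.14, 3.14, 3.14].

### API

Orientations are given as [roll, pitch, yaw] about the fixed x, y, z axes, in that order (R = Rz(yaw) Ry(pitch) Rx(roll)).
In Python, from cell import robot gives the robot as it stands.
- The arm moves only by the tool jog_arm, never from a script. Its argument "deltas" is one flat list of numbers, 6 for each row, row after row: the shift along the world's x, y, z in units of 0.1 m (1.0 is 0.1 m), then the turn, a rotation vector about the world's x, y, z in units of 90 degrees (1.0 is 90 degrees). A call has 1 to 5 rows; each row is the pose to reach, as a shift and turn from the pose commanded when the call began; what a row does not reach only later rows make up. A row lasts 1/12 s, in which the tool goes at most 41.7 mm and 7.16 degrees, less where a joint would pass 70% of its speed; a pose out of reach is approached as far as the arm can. A call with a number of a shift or a turn outside -1 to 1 is refused whole. A call with a gripper value outside its range is refused whole. "claw" is the opening, from 0 (shut) to 1 (fully open), set as the call begins (left out, the last holds). The fingers move at their own pace and stop on an object; "newtons" is the grip in N (left out, the last holds). Time passes only in rows, so rows that repeat a pose let the fingers close. It gives the time, the measured TCP pose, the force and the opening at its end, in the units of the state.
- robot.observe(): the state, without advancing time (a new reading comes with each control period).
- robot.read_camera(name): name is "side" or "top"; returns the picture (384x512x3 uint8, red, green, blue); there is no depth.
- robot.camera_params(name): a dict with "fx", "fy", "cx", "cy" (pixels), "R" (3x3) and "t" (3): a world point X has camera coordinates R X + t. Camera axes: x right, y down, z forward; pixel columns grow to the right and rows downward; lengths in m; the calibration is good to about 2 mm. A picture is of the moment at which its call begins. camera_params takes no time and is no camera call.
- robot.hand_in(): hands the job in, once; it reports no verdict.
The state is a dict: "time": time; "qpos": joint angles; "qvel": joint speeds; "joint_efforts": joint torques, N m; "tool_pos": TCP position; "tool_rot": TCP orientation; "contact_force": force on the tool from outside, world axes, zero at the start; "torque": the same for the moment, N m; "opening": finger opening in m.
Only numpy, scipy, OpenCV 4.12 (cv2) and the standard library are available. Lean on these libraries where they do the work, as an engineer would, in place of code of your own. Each camera call takes 0.05 s, during which the arm holds its last target. There are 200 camera calls.

## Working session

There is one attempt and no reset: what is moved stays moved. The work goes in short steps, Python scripts to look and compute and a tool call to move; the robot and the scene stay as the last step left them, time stands still between calls to the robot, and variables do not carry over. Pictures are saved under pics/ and viewed, about 8 in all and at most 12, crops included, and the job is handed in when it is done.

Besides the shell and the picture viewer there is one more tool, called after ">>>" by a JSON object that holds its "fn" and its "kwargs", one argument or row to a line. jog_arm: Moves the arm, as the interface text tells. Its arguments: {"type":"object","properties":{"deltas":{"type":"array","items":{"type":"number"}},"claw":{"type":"number"},"newtons":{"type":"number"}},"required":["deltas"]}

```bash
mkdir -p pics
cat > h.py <<'E'
import numpy as np, cv2
from cell import robot
def snap(n,f):
    im=robot.read_camera(n); cv2.imwrite(f'pics/{f}.png',im[:,:,::-1]); return im
def ray(n,u,v,z):
    p=robot.camera_params(n); R=np.array(p['R']);t=np.array(p['t'])
    d=R.T@np.array([(u-p['cx'])/p['fx'],(v-p['cy'])/p['fy'],1]); c=-R.T@t
    return c+d*(z-c[2])/d[2]
def proj(n,X):
    p=robot.camera_params(n); x=np.array(p['R'])@X+np.array(p['t'])
    return np.array([p['fx']*x[0]/x[2]+p['cx'],p['fy']*x[1]/x[2]+p['cy']])
E
python3 - <<'E'
from h import *
a=snap('top','t0');b=snap('side','s0')
cv2.imwrite('pics/both0.png',np.hstack([a,b])[:,:,::-1])
for n in('top','side'):
    p=robot.camera_params(n);R=np.array(p['R']);print(n,p['fx'],-R.T@np.array(p['t']),R[2])
print(robot.observe())
E
```

```text
top 418.422248400421 [ 0.23969088 -0.05640213  0.99176397] [ 0.21756438  0.02430948 -0.9757432 ]
side 415.93292717614236 [-0.09027857 -0.58087776  0.64367546] [ 0.56030748  0.5912717  -0.58004596]
{'time': 0.1, 'qpos': array([ 1.16200112e+00,  3.42708428e-01,  1.52489484e+00,  9.68964152e-06,
        1.27541505e+00, -1.46004410e-01]), 'qvel': array([ 0.00057462,  0.00069705, -0.00320544,  0.0008444 ,  0.00065045,
       -0.00189933]), 'joint_efforts': array([ 2.41597663e-03, -4.32007456e+01, -2.44695890e+01,  7.20954733e-02,
        5.25778171e-02, -6.38858182e-05]), 'tool_pos': array([0.13622421, 0.50666706, 0.23709501]), 'tool_rot': array([-3.14018350e+00, -2.16582024e-04,  2.87879888e+00]), 'contact_force': array([-0.09637043,  0.11986785,  0.08742366]), 'torque': array([ 0.00755733,  0.0349096 , -0.0006866 ]), 'opening': 0.09171941822255832}
```

View pics/t0.png

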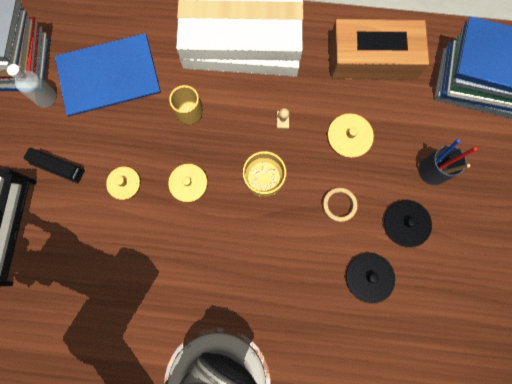

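View pics/s0.png

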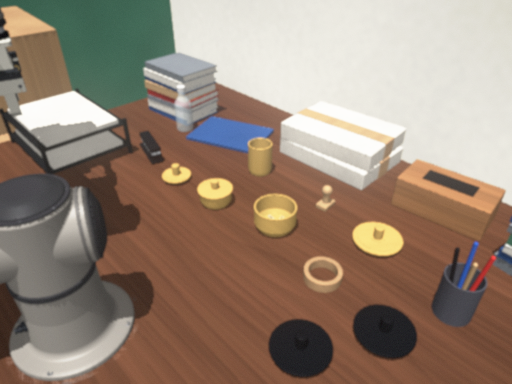

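The top view shows the narrow pot at (186,103), the wide pot at (264,173), the brass wide lid at (351,135) and the loose small lid at (123,183). The item at (188,183) is the closed pot, because the side view shows a body under it at (214,193). The black discs at (407,223) and (370,277) are look-alikes, so I'll leave them alone.

Run:
```python
from h import *
for n in('top','side'):
    im=cv2.imread(f'pics/{n[0]}0.png'); hsv=cv2.cvtColor(im,cv2.COLOR_BGR2HSV)
    m=cv2.inRange(hsv,(20,90,60),(35,255,255))
    cs,_=cv2.findContours(m,cv2.RETR_EXTERNAL,cv2.CHAIN_APPROX_NONE)
    for c in cs:
        if cv2.contourArea(c)<150: continue
        (x,y),ax,an=cv2.fitEllipse(c); z=.015
        # flange diameter: cast contour onto plane and fit circle
        P=np.array([ray(n,*q,z)[:2] for q in c[:,0].astype(float)])
        (cx,cy),r=cv2.minEnclosingCircle((P*1000).astype(np.float32))
        print(n,np.round([x,y]),np.round(ax),cv2.boundingRect(c),'z15 circ',round(cx),round(cy),'d',round(2*r),'ell',np.round(ray(n,x,y,z)*1000))
a=cv2.imread('pics/t0.png');b=cv2.imread('pics/s0.png')
A=cv2.resize(a[75:210,95:385],None,fx=2.7,fy=2.7,interpolation=2)
B=cv2.resize(b[125:260,150:410],None,fx=2,fy=2,interpolation=2)
cv2.imwrite('pics/cA.png',A)
B=cv2.resize(b[130:245,150:310],None,fx=5,fy=5,interpolation=2);cv2.imwrite('pics/cB.png',B)
```

```text
top [123. 183.] [31. 33.] (107, 167, 33, 33) z15 circ 421 281 d 81 ell [421. 281.  15.]
top [187. 183.] [37. 38.] (169, 164, 38, 38) z15 circ 439 127 d 93 ell [438. 127.  15.]
top [264. 173.] [42. 43.] (243, 152, 43, 44) z15 circ 482 -52 d 110 ell [482. -52.  15.]
top [350. 135.] [42. 45.] (328, 114, 45, 44) z15 circ 601 -253 d 113 ell [ 600. -252.   15.]
top [185. 103.] [27. 38.] (170, 85, 31, 39) z15 circ 637 159 d 104 ell [639. 163.  15.]
top [243.   9.] [ 17. 104.] (192, 1, 97, 18) z15 circ 924 58 d 255 ell [918.  51.  15.]
side [377. 238.] [30. 50.] (353, 222, 50, 33) z15 circ 598 -255 d 111 ell [ 596. -257.   15.]
side [275. 217.] [27. 38.] (255, 202, 41, 34) z15 circ 489 -48 d 136 ell [482. -45.  15.]
side [215. 188.] [19. 34.] (198, 179, 34, 20) z15 circ 454 152 d 93 ell [453. 151.  15.]
side [176. 175.] [13. 27.] (163, 168, 27, 15) z15 circ 419 279 d 78 ell [417. 277.  15.]
```

View pics/cA.png

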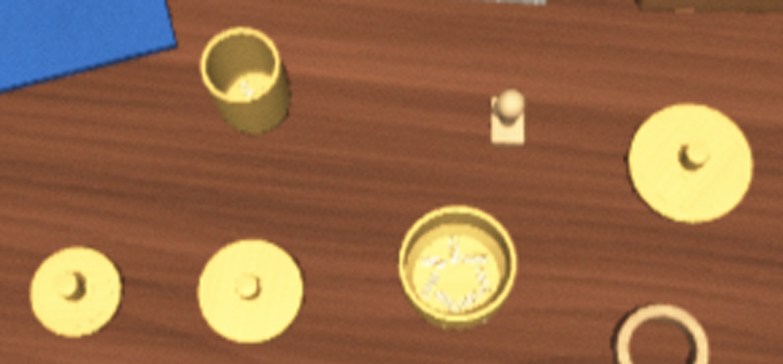

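View pics/cB.png

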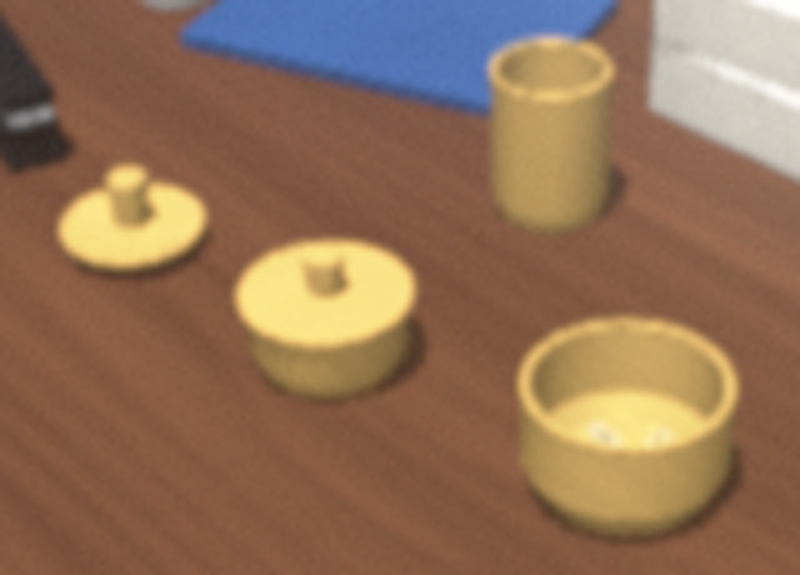

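The crops confirm it. The small lid is loose at top (123,183), with an 81 mm disc and no body beneath it. The large brass lid is loose at (350,135), 113 mm across. The closed pot at (187,183) stays out of it. I read the rim centres off the crops and triangulate them.

```bash
cat >> h.py <<'E'
def tri(a,b):
    A=[];B=[]
    for n,(u,v) in(('top',a),('side',b)):
        p=robot.camera_params(n);R=np.array(p['R']);t=np.array(p['t'])
        for r,q in((0,(u-p['cx'])/p['fx']),(1,(v-p['cy'])/p['fy'])):
            A.append(R[r]-q*R[2]);B.append(q*t[2]-t[r])
    return np.linalg.lstsq(np.array(A),np.array(B),rcond=None)[0]
E
python3 - <<'E'
from h import *
for nm,a,b,z in(('narrow',(184.0,99.2),(259.8,143.5),.09),('wide',(264.3,172.3),(275.2,206.6),.06)):
    print(nm,tri(a,b).round(4),ray('top',*a,z).round(4),ray('side',*b,z).round(4))
for nm,t,s in(('nlid',(76,285),(128,172)),('wlid',(698,153),None)): # knob tops z .045
    print(nm,ray('top',t[0]/2.7+94.7,t[1]/2.7+74.7,.045).round(4), ray('side',s[0]/5+149.6,s[1]/5+129.6,.045).round(4) if s else '')
E
```

```text
narrow [0.6184 0.1503 0.0878] [0.6176 0.1497 0.09  ] [0.6155 0.1475 0.09  ]
wide [ 0.473  -0.0527  0.0567] [ 0.4724 -0.0529  0.06  ] [ 0.4697 -0.0556  0.06  ]
nlid [0.4211 0.2715 0.045 ] [0.4226 0.2827 0.045 ]
wlid [ 0.5995 -0.2529  0.045 ]
```

>>> {"fn": "jog_arm", "kwargs": {
  "deltas": [0.24,-0.19,0,0,0,0,0.48,-0.38,0,0,0,0,0.72,-0.57,0,0,0,0,0.95,-0.76,0,0,0,0],
  "claw": 0.65
}}

```text
time: 0.43
tool_pos: [0.232, 0.43, 0.2373]
tool_rot: [-3.141, -0.0, 2.88]
contact_force: [0.8, 0.3, -0.1]
opening: 0.0699
```

>>> {"fn": "jog_arm", "kwargs": {
  "deltas": [0.24,-0.19,0,0,0,0,0.48,-0.38,0,0,0,0,0.72,-0.57,0,0,0,0,0.95,-0.76,0,0,0,0]
}}

```text
time: 0.77
tool_pos: [0.3273, 0.3538, 0.2375]
tool_rot: [-3.141, -0.0, 2.879]
contact_force: [0.2, 0.6, 0.8]
opening: 0.0596
```

>>> {"fn": "jog_arm", "kwargs": {
  "deltas": [0.24,-0.19,0,0,0,0,0.48,-0.38,-0.2,0,0,0,0.72,-0.57,-0.5,0,0,0,0.94,-0.75,-0.8,0,0,0,0.94,-0.75,-1.0,0,0,0]
}}

```text
time: 1.18
tool_pos: [0.423, 0.2768, 0.1353]
tool_rot: [-3.14, 0.0, 2.875]
contact_force: [-0.1, 0.5, 0.9]
opening: 0.0597
```

>>> {"fn": "jog_arm", "kwargs": {
  "deltas": [0,0,-0.2,0,0,0,0,0,-0.3,0,0,0,0,0,-0.3,0,0,0]
}}

```text
time: 1.43
tool_pos: [0.419, 0.2793, 0.1055]
tool_rot: [-3.138, -0.004, 2.879]
contact_force: [0.4, -0.5, -0.0]
opening: 0.0594
```

>>> {"fn": "jog_arm", "kwargs": {
  "deltas": [0,0,-0.25,0,0,0,0,0,-0.44,0,0,0,0,0,-0.44,0,0,0]
}}

```text
time: 1.68
tool_pos: [0.4189, 0.2797, 0.062]
tool_rot: [-3.139, -0.003, 2.88]
contact_force: [-1.8, -1.1, 0.8]
opening: 0.0597
```

Run:
```python
from h import *
a=snap('top','t1');b=snap('side','s1')
A=cv2.resize(a[130:240,70:180],(500,500),interpolation=2);B=cv2.resize(b[120:220,100:200],(500,500),interpolation=2)
cv2.imwrite('pics/c1.png',cv2.resize(np.hstack([A,B]),(800,400))[:,:,::-1])
print(robot.observe()['tool_pos'])
```

```text
[0.42051205 0.28047052 0.06463596]
```

View pics/c1.png

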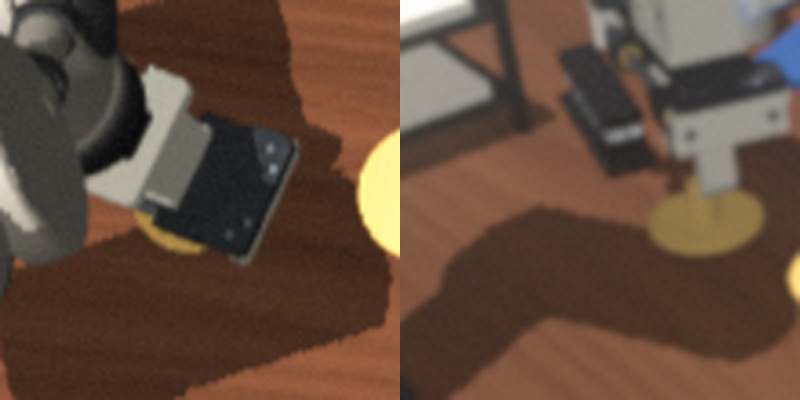

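The small lid's knob sits between the fingers: in the side half of the crop the knob is at about (695,185) and the near finger at (715,165). So I go down and grip.

>>> {"fn": "jog_arm", "kwargs": {
  "deltas": [0,0,-0.2,0,0,0,0,0,-0.34,0,0,0,0,0,-0.34,0,0,0,0,0,-0.34,0,0,0]
}}

```text
time: 2.12
tool_pos: [0.4209, 0.2804, 0.031]
tool_rot: [3.141, 0.001, 2.879]
contact_force: [-0.4, -0.5, -0.2]
opening: 0.0599
```

>>> {"fn": "jog_arm", "kwargs": {
  "deltas": [0,0,0,0,0,0,0,0,0,0,0,0,0,0,0,0,0,0,0,0,0,0,0,0,0,0,0,0,0,0],
  "claw": 0,
  "newtons": 25
}}

```text
time: 2.53
tool_pos: [0.4206, 0.2801, 0.0302]
tool_rot: [3.141, 0.001, 2.879]
contact_force: [0.9, 0.8, -0.8]
opening: 0.0309
```

>>> {"fn": "jog_arm", "kwargs": {
  "deltas": [0,0,0,0,0,0,0,0,0,0,0,0,0,0,0,0,0,0,0,0,0,0,0,0,0,0,0,0,0,0]
}}

```text
time: 2.95
tool_pos: [0.4205, 0.2801, 0.0299]
tool_rot: [3.141, 0.0, 2.879]
contact_force: [-0.7, 0.6, 2.7]
opening: 0.0212
```

>>> {"fn": "jog_arm", "kwargs": {
  "deltas": [0,0,0.2,0,0,0,0,0,0.45,0,0,0,0,0,0.7,0,0,0,0,0,0.9,0,0,0,0,0,1.0,0,0,0]
}}

```text
time: 3.37
tool_pos: [0.4211, 0.2804, 0.1319]
tool_rot: [3.14, 0.002, 2.879]
contact_force: [0.4, -0.2, -0.7]
opening: 0.0213
```

>>> {"fn": "jog_arm", "kwargs": {
  "deltas": [0.12,-0.08,0.1,0,0,0,0.32,-0.21,0.2,0,0,0,0.55,-0.37,0.3,0,0,0,0.78,-0.52,0.3,0,0,0,0.98,-0.65,0.3,0,0,0]
}}

```text
time: 3.78
tool_pos: [0.5196, 0.214, 0.1596]
tool_rot: [3.142, 0.0, 2.879]
contact_force: [0.5, -0.0, -0.9]
opening: 0.0216
```

>>> {"fn": "jog_arm", "kwargs": {
  "deltas": [0.25,-0.17,0,0,0,0,0.5,-0.33,0,0,0,0,0.75,-0.5,0,0,0,0,0.92,-0.61,0,0,0,0,0.99,-0.66,0,0,0,0]
}}

```text
time: 4.2
tool_pos: [0.619, 0.1469, 0.1582]
tool_rot: [-3.141, -0.001, 2.877]
contact_force: [-0.2, -0.5, -1.3]
opening: 0.0214
```

>>> {"fn": "jog_arm", "kwargs": {
  "deltas": [0,0,0,0,0,0,0,0,0,0,0,0,0,0,0,0,0,0]
}}

```text
time: 4.45
tool_pos: [0.6161, 0.1499, 0.1593]
tool_rot: [-3.141, -0.002, 2.88]
contact_force: [-0.3, -0.3, -1.1]
opening: 0.0213
```

Run:
```python
from h import *
a=snap('top','t2');b=snap('side','s2')
A=cv2.resize(a[50:150,135:235],(400,400),interpolation=2);B=cv2.resize(b[90:190,210:310],(400,400),interpolation=2)
cv2.imwrite('pics/c2.png',np.hstack([A,B])[:,:,::-1])
o=robot.observe();print(o['tool_pos'],o['opening'])
```

```text
[0.61631715 0.1500851  0.15980562] 0.021566287861688377
```

View pics/c2.png

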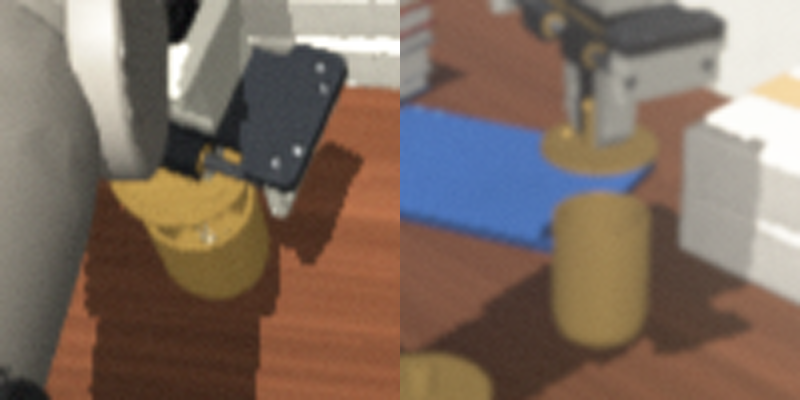

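The lid hangs level over the narrow pot. In the side half its flange is centred at (599,148) and the rim at (600,210). I check the flange against the mouth numerically in the side view.

Run:
```python
from h import *
print(ray('side',259.4,126.6,.145), ray('side',259.8,143.5,.09), proj('side',np.array([.617,.149,.145])),proj('side',np.array([.617,.149,.09])))
```

```text
[0.60939769 0.14316968 0.145     ] [0.61549162 0.14750637 0.09      ] [259.93602406 125.0165576 ] [259.81829256 143.1293458 ]
```

>>> {"fn": "jog_arm", "kwargs": {
  "deltas": [0,0,-0.15,0,0,0,0,0,-0.3,0,0,0,0,0,-0.42,0,0,0,0,0,-0.46,0,0,0,0,0,-0.46,0,0,0]
}}

```text
time: 4.97
tool_pos: [0.6163, 0.1496, 0.1129]
tool_rot: [-3.141, -0.002, 2.88]
contact_force: [1.2, 0.2, -0.7]
opening: 0.0214
```

>>> {"fn": "jog_arm", "kwargs": {
  "deltas": [0,0,-0.02,0,0,0,0,0,-0.03,0,0,0,0,0,-0.04,0,0,0,0,0,-0.04,0,0,0,0,0,-0.04,0,0,0]
}}

```text
time: 5.38
tool_pos: [0.6175, 0.149, 0.1101]
tool_rot: [3.141, 0.001, 2.879]
contact_force: [0.6, 0.9, -0.8]
opening: 0.0214
```

>>> {"fn": "jog_arm", "kwargs": {
  "deltas": [0,0,-0.01,0,0,0,0,0,-0.01,0,0,0,0,0,-0.02,0,0,0,0,0,-0.02,0,0,0]
}}

```text
time: 5.72
tool_pos: [0.6179, 0.149, 0.1099]
tool_rot: [3.141, 0.002, 2.879]
contact_force: [-3.7, -0.5, 9.5]
opening: 0.0216
```

>>> {"fn": "jog_arm", "kwargs": {
  "deltas": [0,0,0,0,0,0,0,0,0,0,0,0]
}}

```text
time: 5.88
tool_pos: [0.6179, 0.149, 0.1099]
tool_rot: [3.141, 0.002, 2.879]
contact_force: [-3.8, -1.2, 9.8]
opening: 0.0215
```

Contact came at z = 0.110, the seated height I predicted, with about 10 N. I release to a partial opening and go up.

>>> {"fn": "jog_arm", "kwargs": {
  "deltas": [0,0,0.01,0,0,0,0,0,0.01,0,0,0,0,0,0.01,0,0,0,0,0,0.01,0,0,0,0,0,0.01,0,0,0],
  "claw": 0.65
}}

```text
time: 6.3
tool_pos: [0.6173, 0.149, 0.1085]
tool_rot: [-3.142, -0.0, 2.879]
contact_force: [-0.6, -0.9, -0.0]
opening: 0.0499
```

>>> {"fn": "jog_arm", "kwargs": {
  "deltas": [0,0,0,0,0,0,0,0,0,0,0,0,0,0,0,0,0,0]
}}

```text
time: 6.55
tool_pos: [0.6173, 0.149, 0.1086]
tool_rot: [3.142, -0.0, 2.879]
contact_force: [0.1, -0.1, 0.0]
opening: 0.0594
```

>>> {"fn": "jog_arm", "kwargs": {
  "deltas": [0,0,0.1,0,0,0,0,0,0.3,0,0,0,0,0,0.6,0,0,0,0,0,0.85,0,0,0,0,0,0.85,0,0,0]
}}

```text
time: 6.97
tool_pos: [0.62, 0.1494, 0.2007]
tool_rot: [3.138, 0.01, 2.879]
contact_force: [0.7, 0.5, 1.1]
opening: 0.0597
```

>>> {"fn": "jog_arm", "kwargs": {
  "deltas": [-0.01,-0.15,0,0,0,0,-0.02,-0.4,0,0,0,0,-0.03,-0.7,0,0,0,0,-0.04,-1.0,0,0,0,0]
}}

```text
time: 7.3
tool_pos: [0.6124, 0.0475, 0.1929]
tool_rot: [-3.141, -0.002, 2.88]
contact_force: [0.6, -0.2, 0.7]
opening: 0.0598
```

>>> {"fn": "jog_arm", "kwargs": {
  "deltas": [-0.01,-0.33,0,0,0,0,-0.03,-0.66,0,0,0,0,-0.04,-1.0,0,0,0,0]
}}

```text
time: 7.55
tool_pos: [0.6081, -0.0531, 0.1929]
tool_rot: [-3.141, -0.002, 2.879]
contact_force: [0.4, 0.4, -0.4]
opening: 0.0597
```

>>> {"fn": "jog_arm", "kwargs": {
  "deltas": [-0.01,-0.33,0,0,0,0,-0.03,-0.66,0,0,0,0,-0.04,-1.0,0,0,0,0]
}}

```text
time: 7.8
tool_pos: [0.604, -0.1532, 0.1929]
tool_rot: [3.142, -0.002, 2.879]
contact_force: [1.2, 0.0, 0.0]
opening: 0.06
```

>>> {"fn": "jog_arm", "kwargs": {
  "deltas": [-0.01,-0.3,-0.1,0,0,0,-0.03,-0.6,-0.3,0,0,0,-0.05,-0.85,-0.6,0,0,0,-0.05,-1.0,-0.9,0,0,0,-0.05,-1.0,-1.0,0,0,0]
}}

```text
time: 8.22
tool_pos: [0.5965, -0.254, 0.0882]
tool_rot: [3.141, -0.008, 2.875]
contact_force: [-0.6, 0.6, -1.8]
opening: 0.0596
```

>>> {"fn": "jog_arm", "kwargs": {
  "deltas": [0,-0.03,-0.2,0,0,0,0,-0.03,-0.3,0,0,0,0,-0.03,-0.3,0,0,0,0,-0.03,-0.3,0,0,0]
}}

```text
time: 8.55
tool_pos: [0.6002, -0.2534, 0.0639]
tool_rot: [3.141, -0.001, 2.879]
contact_force: [-0.9, 0.0, 0.2]
opening: 0.0596
```

Run:
```python
from h import *
a=snap('top','t3');b=snap('side','s3')
A=a[60:260,70:400];B=cv2.resize(b[90:290,140:440],(600,400),interpolation=2)
cv2.imwrite('pics/c3.png',B[:,:,::-1]);
# narrow lid check, top view, flange at rim
hsv=cv2.cvtColor(a[:,:,::-1].copy(),cv2.COLOR_BGR2HSV);m=cv2.inRange(hsv,(20,90,60),(35,255,255))
cs,_=cv2.findContours(m,cv2.RETR_EXTERNAL,cv2.CHAIN_APPROX_NONE)
for c in cs:
    if cv2.contourArea(c)<150: continue
    P=np.array([ray('top',*q,.095)[:2] for q in c[:,0].astype(float)]);print(cv2.boundingRect(c),cv2.minEnclosingCircle((P*1000).astype(np.float32)))
print(robot.observe()['tool_pos'])
```

```text
[ 0.60114768 -0.2537762   0.06526317]
```

View pics/c3.png

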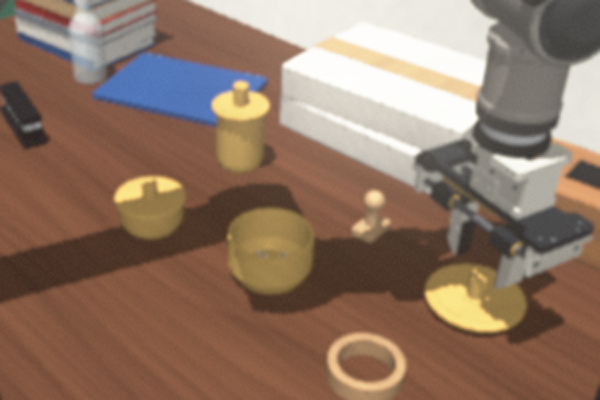

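The small lid sits on the narrow pot, with its flange at about (241,105) in the crop. The large lid's knob at (480,278) is between the finger tips at (460,250) and (508,283).

>>> {"fn": "jog_arm", "kwargs": {
  "deltas": [0,0,-0.2,0,0,0,0,0,-0.34,0,0,0,0,0,-0.34,0,0,0,0,0,-0.34,0,0,0]
}}

```text
time: 8.98
tool_pos: [0.6006, -0.2537, 0.0305]
tool_rot: [3.142, 0.0, 2.879]
contact_force: [0.9, -1.1, 1.5]
opening: 0.0598
```

>>> {"fn": "jog_arm", "kwargs": {
  "deltas": [0,0,0,0,0,0,0,0,0,0,0,0,0,0,0,0,0,0,0,0,0,0,0,0,0,0,0,0,0,0],
  "claw": 0,
  "newtons": 30
}}

```text
time: 9.4
tool_pos: [0.6006, -0.2541, 0.0303]
tool_rot: [-3.141, 0.001, 2.879]
contact_force: [0.6, -0.4, 0.5]
opening: 0.0309
```

>>> {"fn": "jog_arm", "kwargs": {
  "deltas": [0,0,0,0,0,0,0,0,0,0,0,0,0,0,0,0,0,0,0,0,0,0,0,0,0,0,0,0,0,0]
}}

```text
time: 9.82
tool_pos: [0.6004, -0.254, 0.0299]
tool_rot: [3.142, 0.0, 2.879]
contact_force: [-0.3, -0.2, 2.9]
opening: 0.0215
```

>>> {"fn": "jog_arm", "kwargs": {
  "deltas": [0,0,0.2,0,0,0,0,0,0.45,0,0,0,0,0,0.7,0,0,0,0,0,0.9,0,0,0,0,0,1.0,0,0,0]
}}

```text
time: 10.23
tool_pos: [0.6012, -0.2545, 0.1323]
tool_rot: [-3.141, 0.003, 2.879]
contact_force: [0.1, -0.4, -0.7]
opening: 0.0212
```

>>> {"fn": "jog_arm", "kwargs": {
  "deltas": [-0.08,0.12,0,0,0,0,-0.21,0.33,0,0,0,0,-0.36,0.56,0,0,0,0,-0.5,0.78,0,0,0,0,-0.64,1.0,0,0,0,0]
}}

```text
time: 10.65
tool_pos: [0.535, -0.1529, 0.1287]
tool_rot: [3.141, -0.002, 2.878]
contact_force: [0.7, 0.0, -1.9]
opening: 0.0212
```

>>> {"fn": "jog_arm", "kwargs": {
  "deltas": [-0.16,0.25,0,0,0,0,-0.32,0.5,0,0,0,0,-0.48,0.75,0,0,0,0,-0.6,0.93,0,0,0,0,-0.64,1.0,0,0,0,0]
}}

```text
time: 11.07
tool_pos: [0.4697, -0.0515, 0.1289]
tool_rot: [3.141, -0.004, 2.88]
contact_force: [-0.6, -0.1, -1.8]
opening: 0.0213
```

>>> {"fn": "jog_arm", "kwargs": {
  "deltas": [0,0,-0.1,0,0,0,0,0,-0.2,0,0,0,0,0,-0.2,0,0,0,0,0,-0.2,0,0,0]
}}

```text
time: 11.4
tool_pos: [0.4723, -0.0542, 0.1092]
tool_rot: [3.142, -0.001, 2.879]
contact_force: [1.0, 0.4, -1.6]
opening: 0.0213
```

Run:
```python
from h import *
b=snap('side','s4')
cv2.imwrite('pics/c4.png',cv2.resize(b[140:260,215:335],(600,600),interpolation=2)[:,:,::-1])
o=robot.observe();print(o['tool_pos'],o['opening'])
for z in(.06,.1,.095):print(z,(proj('side',np.array([.472,-.054,z]))-[215,140])*5)
```

```text
[ 0.47260594 -0.0543796   0.10961326] 0.021131434924622605
0.06 [302.08205745 329.38443538]
0.1 [304.5108633  258.99897626]
0.095 [304.20073911 267.98620487]
```

View pics/c4.png

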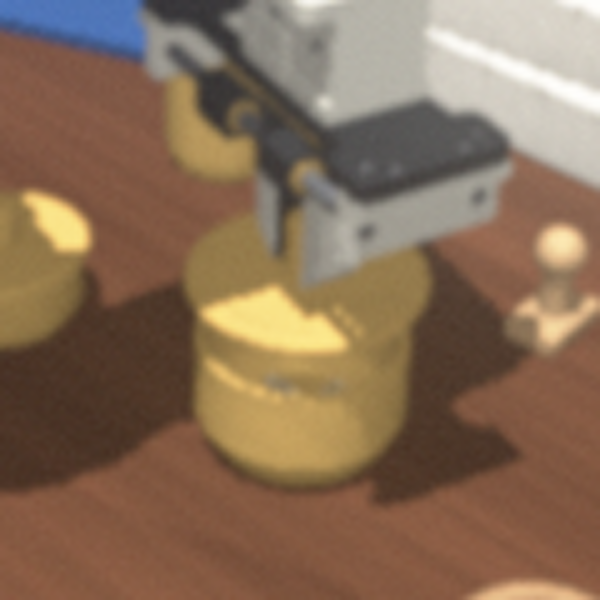

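The flange is centred at about x=307 and the pot at about x=303, a 1 px offset at native scale, so I lower it.

>>> {"fn": "jog_arm", "kwargs": {
  "deltas": [0,0,-0.1,0,0,0,0,0,-0.2,0,0,0,0,0,-0.26,0,0,0,0,0,-0.28,0,0,0,0,0,-0.29,0,0,0]
}}

```text
time: 11.87
tool_pos: [0.4725, -0.0542, 0.0807]
tool_rot: [3.142, -0.0, 2.878]
contact_force: [-0.5, -0.1, -0.6]
opening: 0.0216
```

>>> {"fn": "jog_arm", "kwargs": {
  "deltas": [0,0,-0.01,0,0,0,0,0,-0.02,0,0,0,0,0,-0.03,0,0,0,0,0,-0.03,0,0,0,0,0,-0.03,0,0,0]
}}

```text
time: 12.28
tool_pos: [0.4728, -0.0542, 0.0798]
tool_rot: [-3.141, 0.002, 2.879]
contact_force: [-5.7, 0.3, 14.6]
opening: 0.0214
```

Contact came at z = 0.080, as predicted. I release and retreat.

>>> {"fn": "jog_arm", "kwargs": {
  "deltas": [0,0,0.02,0,0,0,0,0,0.02,0,0,0,0,0,0.02,0,0,0,0,0,0.02,0,0,0,0,0,0.02,0,0,0],
  "claw": 0.65
}}

```text
time: 12.7
tool_pos: [0.4724, -0.054, 0.0796]
tool_rot: [3.141, -0.0, 2.879]
contact_force: [-0.1, -0.8, 0.1]
opening: 0.0501
```

>>> {"fn": "jog_arm", "kwargs": {
  "deltas": [0,0,0,0,0,0,0,0,0,0,0,0,0,0,0,0,0,0]
}}

```text
time: 12.95
tool_pos: [0.4723, -0.054, 0.0796]
tool_rot: [3.141, -0.0, 2.879]
contact_force: [0.2, -0.6, 0.3]
opening: 0.0593
```

>>> {"fn": "jog_arm", "kwargs": {
  "deltas": [0,0,0.1,0,0,0,0,0,0.3,0,0,0,0,0,0.6,0,0,0,0,0,0.9,0,0,0,0,0,1.0,0,0,0]
}}

```text
time: 13.37
tool_pos: [0.474, -0.0544, 0.1835]
tool_rot: [3.142, 0.006, 2.879]
contact_force: [1.5, -0.4, 0.5]
opening: 0.0598
```

>>> {"fn": "jog_arm", "kwargs": {
  "deltas": [0,-0.15,0.1,0,0,0,0,-0.4,0.3,0,0,0,0,-0.7,0.5,0,0,0,0,-1.0,0.5,0,0,0]
}}

```text
time: 13.7
tool_pos: [0.4739, -0.1555, 0.2336]
tool_rot: [-3.14, 0.007, 2.88]
contact_force: [0.4, -0.8, -0.4]
opening: 0.0598
```

>>> {"fn": "jog_arm", "kwargs": {
  "deltas": [0,-0.3,0,0,0,0,0,-0.6,0,0,0,0,0,-0.9,0,0,0,0,0,-1.0,0,0,0,0,0,-1.0,0,0,0,0]
}}

```text
time: 14.12
tool_pos: [0.472, -0.2561, 0.2292]
tool_rot: [-3.142, -0.0, 2.876]
contact_force: [0.6, 0.1, -0.9]
opening: 0.0602
```

Run:
```python
from h import *
a=snap('top','t5');b=snap('side','s5')
A=cv2.resize(a[60:220,90:330],(600,400),interpolation=2)
B=cv2.resize(b[110:260,170:395],(600,400),interpolation=2)
cv2.imwrite('pics/c5.png',cv2.resize(np.vstack([A,B]),(450,600))[:,:,::-1])
for n,im in(('top',a),('side',b)):
    m=cv2.inRange(cv2.cvtColor(im,cv2.COLOR_RGB2HSV),(18,80,60),(35,255,255))
    cs,_=cv2.findContours(m,cv2.RETR_EXTERNAL,cv2.CHAIN_APPROX_NONE)
    for c in cs:
        if cv2.contourArea(c)<150: continue
        print(n,cv2.boundingRect(c),[np.round(np.r_[(lambda e:(*e[0],2*e[1]))(cv2.minEnclosingCircle(np.array([1000*ray(n,*q,z)[:2] for q in c[:,0].astype(float)],np.float32)))]) for z in(.065,.095)])
print(robot.observe()['tool_pos'])
```

```text
top (174, 164, 33, 33) [array([430., 116.,  88.]), array([424., 110.,  85.])]
top (240, 148, 49, 49) [array([473., -53., 114.]), array([465., -53., 111.])]
top (167, 82, 35, 42) [array([619., 151., 109.]), array([607., 144., 105.])]
top (178, 0, 125, 20) [array([880.,  51., 313.]), array([860.,  48., 303.])]
side (252, 191, 48, 46) [array([453., -76., 167.]), array([ 425., -102.,  159.])]
side (198, 179, 34, 31) [array([396.,  79., 125.]), array([370.,  45., 118.])]
side (247, 131, 28, 45) [array([615., 150., 246.]), array([579., 112., 233.])]
[ 0.4721387  -0.25331409  0.22935857]
```

View pics/c5.png

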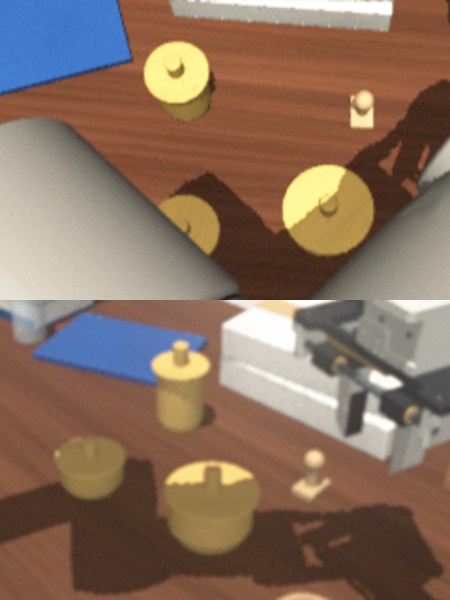

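Both lids lie flat on their pots, and the gripper is well clear. The wide flange measures (473,-53) mm and 114 mm across, against the mouth at (472,-54). The narrow flange in the top view is at about (184.3,98.4), against its rim at (184.0,99.2), or about 2 mm.

```bash
python3 -c "
from cell import robot
print(robot.hand_in(), robot.observe()['time'])"
```

```text
the job is handed in; nothing more can be done
the job is handed in; nothing more can be done
```

Both lids are on their own pots, and I handed the job in at about 14.2 s of the 58 s allowed; no verdict came back. I gripped each loose brass lid by its knob, lowered it onto its pot until it touched, then released and backed the arm away. The closed pot and the black look-alikes were not touched.

**Last checks:**
- **Contact height:** both lids touched down at the tool heights predicted for a seated lid, 0.110 m for the narrow and 0.080 m for the wide. The force on the tool was about 10 N and 15 N.
- **Centring:** the wide lid was about 1 mm off its mouth in the top view. The narrow lid was about 2 mm off, judged by eye from the crop.
- **Flatness and clearance:** the final pictures show both lids lying flat, with the gripper clear of everything.

**Disagreements:**
- **Camera views:** the top and side views differed by 2–3 mm on the mouths. A mid-air side-view check of the narrow lid showed it about 8 mm short of the mouth. I put part of that down to how I read the flange edge and lowered it anyway; the seating height then came out right.
- **Contour check:** one automatic contour check found no lids because the arm blocked the top view. In the last one the narrow lid merged with its pot, so I could not use it.
- **Pot positions:** I did not measure separately whether the pots had shifted. Both lids seated over the mouth positions measured at the start.

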